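Sort three sanding blocks by the bite of their paper

TASK

Three look-alike sanding blocks lie on the pine board. Press each one down and drag it a few centimetres along the board to feel how hard its paper bites, leaving it on the board where its drag ended until all three have been tried. Then put the block that bites hardest into the top tier of the grey crate and the one that slides most easily into the black seed tray, both lying flat on their paper on the floor there; leave the middle one flat on the board, and do not disturb the other things on the shelf.

Things in the scene. Friction and masses are not known exactly. Their poses are not given: they have to be found in the camera images.
- board: Pine board 300 mm (its x) by 320 mm (its y), 22 mm thick, fixed. Origin: centre of its underside, on the shelf; z up; x points away from the robot within 0.15 rad. A brush (33 mm high) lies along y at board x = -0.128, a pencil (7 mm high) along y at board x = 0.135; between x = -0.10 and 0.12 it is free for dragging. Three sanding blocks stand on it, see the spots.
- spot_1 (a point): Point on the board's top at board x 0.05, y -0.098, part of the board. At the start one sanding block stands here, its centre within 2 mm, its length along board x within 0.02 rad. All three blocks look alike: base 110 x 46 mm, 17.5 mm high (cork, abrasive paper below), and on it, centred, a wooden grip 94 mm long, 30 mm wide, 30 mm high (top at 47.5 mm), leaving an 8 mm ledge along each side.
- spot_2 (a point): As spot_1, at board x 0.05, y 0: the start of the middle block. To drag a block, hold its grip across the 30 mm width and press down, with the fingertips on or just above the ledges (17.5 mm over the board). Blocks weigh 0.2 to 0.32 kg; their masses say nothing of the paper.
- spot_3 (a point): As spot_1, at board x 0.05, y 0.098: the start of the third block. The papers' friction coefficients on the board are about 1.0, 0.5 and 0.18, all scaled alike by 0.85 to 1.15; which block has which changes with every start and cannot be seen. Pressed down with about 5 to 15 N, drag force over pressing force tells them apart.
- crate: Three-tier stack of grey polypropylene crates, fixed, on the left or the right of the board. Each tier is an open box 220 mm (x) by 200 mm (y) and 55 mm high, walls 5 mm; the top tier is shifted by 12 mm in x and -8 mm in y from the two below. Origin: centre of the underside of the lowest tier; axes along the robot's within 0.1 rad. The rim of the top tier is 165 mm above the shelf.
- tier_floor (a point): Centre of the inner floor of the crate's top tier, 115 mm above the shelf; the inner floor measures 210 mm (x) by 190 mm (y), the walls rise 50 mm above it.
- tray: Shallow black plastic seed tray, fixed, on the other side of the board from the crate: 220 mm (x) by 200 mm (y), 30 mm high, walls 4 mm. Origin: centre of its underside; axes along the robot's within 0.1 rad.
- tray_floor (a point): Centre of the inner floor of the seed tray, 4 mm above the shelf; the inner floor measures 212 mm (x) by 192 mm (y), the walls rise 26 mm above it.

How it is judged (in metres and radians):
On the way:
1. all three sanding blocks have been shifted at least 25 mm from their starts and lie on the board together (distance of each of sander_p, sander_q, sander_r from where it was at the start of the episode above 0.025 m and x of sander_p in the frame of board between -0.16 and 0.16 m and y of sander_p in the frame of board between -0.17 and 0.17 m and z of sander_p in the frame of board between 0.016 and 0.028 m and angle between each of sander_p, sander_q, sander_r's own z axis and vertical below 0.12 rad and x of sander_q in the frame of board between -0.16 and 0.16 m and y of sander_q in the frame of board between -0.17 and 0.17 m and z of sander_q in the frame of board between 0.016 and 0.028 m and x of sander_r in the frame of board between -0.16 and 0.16 m and y of sander_r in the frame of board between -0.17 and 0.17 m and z of sander_r in the frame of board between 0.016 and 0.028 m), for 0.1 s.
At the end, for the whole second after the job is handed in: The sanding block with the most biting paper lies flat (within 0.12 rad) on its paper on the inner floor of the crate's top tier, the slickest one likewise on the floor of the seed tray, the middle one flat on the board (all within about 6 mm of the supporting height), all released and at rest (x of sander_p in the frame of tier_floor between -0.1 and 0.1 m and y of sander_p in the frame of tier_floor between -0.09 and 0.09 m and z of sander_p in the frame of tier_floor between -0.005 and 0.006 m and angle between each of sander_p, sander_r, sander_q, sander_q's own z axis and vertical below 0.12 rad and linear speed of each of sander_p, sander_r, sander_q below 0.02 m/s and x of sander_r in the frame of tray_floor between -0.1 and 0.1 m and y of sander_r in the frame of tray_floor between -0.09 and 0.09 m and z of sander_r in the frame of tray_floor between -0.005 and 0.006 m and x of sander_q in the frame of board between -0.16 and 0.16 m and y of sander_q in the frame of board between -0.17 and 0.17 m and z of sander_q in the frame of board between 0.016 and 0.028 m); the robot touches nothing.
It fails at once if another thing on the shelf (trowel, hand fork, pot, mug, jar, brush, pencil) is moved by more than 40 mm or the pot, mug or jar is tipped (distance of any of trowel, garden_fork, pot, mug, jar, brush, pencil from where it was at the start of the episode above 0.04 m or angle between any of pot, mug, jar's own z axis and vertical above 0.4 rad).
It also fails if it takes over 72 s, if anything falls off the work surface, if the arm or the gripper's body presses on something with over 40 N, if the wrist force passes 120 N, or if a joint passes its speed limit or range.

ROBOT

A 6-joint arm with a two-finger parallel gripper is mounted at the origin on the work surface. World frame = base frame: x ahead of the robot, y to its left, z up, the work surface at z = 0. Lengths are in m, angles in degrees, forces in N, time in s.
With the tool pointing down it reaches from about 0.4 to 0.825 m from the base axis. Payload 7 kg.
Tool frame: the origin (TCP) lies on the front face of the gripper's body, between the roots of the fingers; the fingertips stand 66 mm ahead of it and the grasp point (between the pads) lies 47 mm ahead of it; z points along the fingers, y is the line along which they close (so a half turn about z gives the same grasp; the last joint's range is limited). The gripper opens to 88 mm and grips with 3 to 60 N. Pads are 19 mm wide; open, the fingers measure 130 mm over their backs; the gripper's body (78 mm by 193 mm) begins 47 mm behind the grasp point.
Start: joints at [-54.54, 20.546, 0.682, 0, -70.136, -16.507], TCP at [0.219, -0.638, 0.292] pointing down, gripper open.
Joint ranges: [-176.03, 176.03], [-82.01, 121.73], [-58.28, 71.71], [-173.87, 95.51], [-174.79, -0.11], [-173.66, 173.66]. Speed limits (degrees/s): [136.94, 136.94, 172.46, 180, 180, 180].

INTERFACE

Orientations are given as [roll, pitch, yaw] about the fixed x, y, z axes, in that order (R = Rz(yaw) Ry(pitch) Rx(roll)).
In Python, from plant import ctrl gives the robot as it stands.
- The arm moves only by the tool send_rows, never from a script. Its argument "deltas" is a list of rows, each a list of 2 entries, a list of its own where there are three numbers: the shift along the tool's x, y, z each as a share of 800 mm, from -1 to 1, then the turn about the tool's z as a share of 90 degrees, from -1 to 1. A call has exactly 5 rows; each row is the pose to reach, as a shift and turn from the pose commanded when the call began, along the tool's axes at that moment; what a row does not reach only later rows make up. A row lasts 1/12 s, in which the tool goes at most 41.7 mm and 7.16 degrees, less where a joint would pass 70% of its speed; a pose out of reach is approached as far as the arm can. A call with a number of a shift or a turn outside -1 to 1 is refused whole. A call with a gripper value outside its range is refused whole. "gripper" is the opening, from 0 (shut) to 1 (fully open), set as the call begins (left out, the last holds). The fingers move at their own pace and stop on an object; the grip force is fixed at half the most. Time passes only in rows, so rows that repeat a pose let the fingers close, or fill a call up. It gives the time, the measured TCP pose, the force, the opening and the grip force at its end, in the units of the state.
- ctrl.get_obs(): the state, without advancing time (a new reading comes with each control period).
- ctrl.snapshot(name): name is "scene" or "top" or "wrist"; returns a dict with "color" (480x640x3 uint8, red, green, blue), "vertical_fov" (degrees; the focal length in pixels is half the picture's height over the tangent of half this angle, whatever the lens; pixels are square), "cx", "cy" (the principal point, pixels), "rvec" (rotation vector, rad) and "tvec" (3), from world to camera coordinates, as OpenCV has them. Camera axes: x right, y down, z forward; pixel columns grow to the right and rows downward; lengths in m; the calibration is good to about 2 mm. A picture is of the moment at which its call begins. There is no depth.
- ctrl.close_job(): hands the job in; it is judged then, once.
Trained networks look in a picture, given as the dict that the camera call returned (one of the last four; its "shot" number tells which), for a name from the list of things; names that differ only in an ending like _2 or _b are one class to them, and where a whole thing is asked for, a point or a joint stands for the part that bears it (a point fixed in the world has none). Each returns a list of dicts, best first, with "conf" (0 to 1); they miss things now and then, are a little off and sometimes report something else, mostly with a low value. They report only what shows in the picture. A call takes as long as a camera call.
- ctrl.boxes_of(picture, thing): "xy" ([column, row] as shares, 0 to 1, of the picture: columns of its width, rows of its height, amid what is visible of it).
- ctrl.cut_out(picture, thing): "pixels" (480x640 bool, what is visible of it) and "xy" ([column, row] as shares, 0 to 1, of the picture: columns of its width, rows of its height, amid what is visible of it).
The state is a dict: "clock": time; "joint_pos": joint angles; "qvel": joint speeds; "tau": joint torques, N m; "tool_pos": TCP position; "orientation": TCP orientation; "force": force on the tool from outside, world axes, zero at the start; "moment": the same for the moment, N m; "opening": finger opening in m; "gripper_force": force on a finger pad.
Only numpy, scipy, OpenCV 4.12 (cv2) and the standard library are available. Lean on these libraries where they do the work, as an engineer would, in place of code of your own. Each camera call takes 0.05 s, during which the arm holds its last target. There are 200 camera calls.

## Working session

There is one attempt and no reset: what is moved stays moved. The work goes in short steps, Python scripts to look and compute and a tool call to move; the robot and the scene stay as the last step left them, time stands still between calls to the robot, and variables do not carry over. Pictures are saved under pics/ and viewed, at most 10 in all, crops included, and the job is handed in when it is done.

Besides the shell and the picture viewer there is one more tool, called after "Request:" as name([rows], argument=value, ...), one row to a line, values as JSON. send_rows: Moves the arm, as the interface text tells. Shift numbers are shares of 800 mm and turn numbers shares of 90 degrees, none past 1 either way. Its arguments: {"type":"object","properties":{"deltas":{"type":"array","items":{"type":"array"}},"gripper":{"type":"number"}},"required":["deltas"]}

```bash
ls; mkdir -p pics; cat > h.py <<'E'
import numpy as np, cv2
from scipy.spatial.transform import Rotation as R
from plant import ctrl
def cam(p):
    f=240/np.tan(np.radians(p["vertical_fov"])/2)
    K=np.array([[f,0,p["cx"]],[0,f,p["cy"]],[0,0,1]])
    return K,R.from_rotvec(np.ravel(p["rvec"])).as_matrix(),np.ravel(p["tvec"])
def ray(p,uv,z):
    K,Rm,t=cam(p); d=Rm.T@np.linalg.inv(K)@np.array([uv[0],uv[1],1.]); c=-Rm.T@t
    return c+d*(z-c[2])/d[2]
def proj(p,X):
    K,Rm,t=cam(p); q=(K@(Rm@np.atleast_2d(X).T+t[:,None])).T
    return q[:,:2]/q[:,2:]
def save(p,n): cv2.imwrite(f"pics/{n}.png",p["color"][:,:,::-1])
E
python3 - <<'E'
from h import *
s=ctrl.get_obs(); print({k:np.round(v,3).tolist() for k,v in s.items()})
for n in("top","scene"):
    p=ctrl.snapshot(n); save(p,n+"0"); print(n,[k for k in p],np.round(-cam(p)[1].T@cam(p)[2],3))
    for th,z in(("board",.022),("spot_1",.05),("crate",.165),("tray",.03)):
        for d in ctrl.cut_out(p,th)[:4]:
            uv=np.array(d["xy"])*[640,480]; print(th,round(d["conf"],2),uv.round(),ray(p,uv,z).round(3),d["pixels"].sum())
E
```

```text
pics
{'clock': 0.0, 'joint_pos': [-54.539, 20.59, 0.632, -0.02, -70.134, -16.508], 'qvel': [-0.153, 0.003, -0.052, -0.088, -0.028, 0.055], 'tau': [0.0, -58.273, 29.306, 6.997, 0.007, -0.0], 'tool_pos': [0.219, -0.638, 0.291], 'orientation': [179.906, -0.009, -161.053], 'force': [-0.227, -0.716, 0.649], 'moment': [0.002, 0.052, -0.023], 'gripper_force': 0.0, 'opening': 0.088}
top ['color', 'vertical_fov', 'cx', 'cy', 'rvec', 'tvec', 'shot'] [0.499 0.007 1.001]
board 0.97 [310. 237.] [0.557 0.016 0.022] 17996
board 0.54 [529. 273.] [ 0.493 -0.434  0.022] 19359
spot_1 0.78 [307. 237.] [0.555 0.021 0.05 ] 17626
crate 0.9 [530. 273.] [ 0.493 -0.37   0.165] 19269
crate 0.65 [308. 236.] [0.551 0.017 0.165] 17756
tray 0.74 [122. 265.] [0.495 0.384 0.03 ] 11992
scene ['color', 'vertical_fov', 'cx', 'cy', 'rvec', 'tvec', 'shot'] [ 1.084 -0.806  0.845]
board 0.58 [314. 284.] [ 0.583 -0.025  0.022] 9500
spot_1 0.71 [312. 282.] [ 0.593 -0.049  0.05 ] 9119
crate 0.96 [155. 355.] [ 0.552 -0.435  0.165] 22330
tray 0.57 [370. 188.] [0.502 0.379 0.03 ] 4152
```

View pics/top0.png

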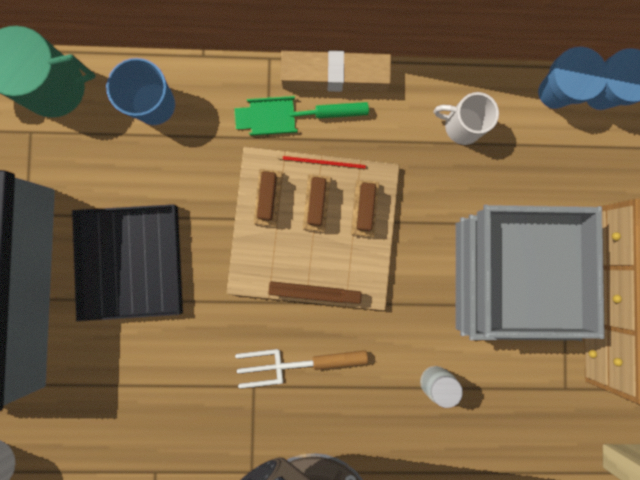

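View pics/scene0.png

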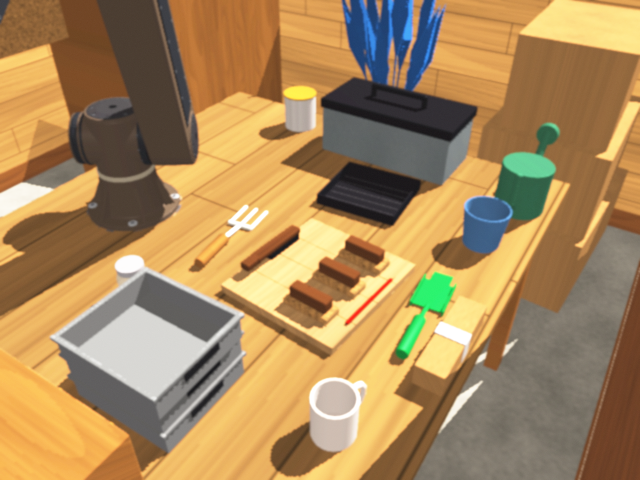

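The top view shows the board at about (314,229). Three blocks lie on it with grips at (267,197), (317,201) and (366,207). The crate is on the right at (545,272), which is y<0, and the tray is on the left at (128,262). Mug (470,118), jar (442,387), fork (300,367) and trowel (300,113) lie around the board, as the scene view confirms.

```bash
python3 - <<'E'
from h import *
p=ctrl.snapshot("top")
def rect(mask,z):
    c=max(cv2.findContours(mask.astype(np.uint8),0,1)[0],key=cv2.contourArea)
    b=cv2.boxPoints(cv2.minAreaRect(c)); W=np.array([ray(p,q,z) for q in b])[:,:2]
    e=[W[1]-W[0],W[2]-W[1]]; 
    return W.mean(0).round(4),[(round(np.linalg.norm(v),4),round((np.degrees(np.arctan2(v[1],v[0]))+90)%180-90,2)) for v in e]
print("board",rect(ctrl.cut_out(p,"board")[0]["pixels"],.022))
for r in ([[243,149],[398,164],[387,309],[229,295]],.022),([[485,207],[604,207],[604,339],[480,339]],.165),([[74,209],[178,205],[182,314],[76,320]],.03):
    W=np.array([ray(p,q,r[1]) for q in r[0]]);print(W.round(3).tolist(),W.mean(0).round(4))
h=cv2.cvtColor(p["color"],cv2.COLOR_RGB2HSV).astype(int)
m=((h[...,2]<130)&(h[...,0]<20)).astype(np.uint8); m[:150]=0;m[245:]=0;m[:,:240]=0;m[:,400:]=0
n,l,st,ce=cv2.connectedComponentsWithStats(m)
for i in range(1,n):
    if st[i,4]>200: print(st[i],ce[i].round(1),ray(p,ce[i],.0695).round(4),rect(l==i,.0695))
print(p["color"][200,267],p["color"][215,267])
im=cv2.resize(p["color"][140:320,220:410,::-1],None,fx=3.2,fy=3.2,interpolation=2);cv2.imwrite("pics/c.png",im)
E
```

```text
board (array([0.5754, 0.01  ]), [(np.float64(0.3019), np.float64(-4.36)), (np.float64(0.3267), np.float64(85.4))])
[[0.734, 0.155, 0.022], [0.711, -0.162, 0.022], [0.415, -0.142, 0.022], [0.438, 0.175, 0.022]] [0.5742 0.0066 0.022 ]
[[0.607, -0.291, 0.165], [0.612, -0.504, 0.165], [0.38, -0.501, 0.165], [0.378, -0.283, 0.165]] [ 0.4942 -0.3948  0.165 ]
[[0.603, 0.483, 0.03], [0.616, 0.28, 0.03], [0.4, 0.265, 0.03], [0.386, 0.47, 0.03]] [0.5011 0.3742 0.03  ]
[392 169   8  76 340] [396.5 215.2] [ 0.5998 -0.1516  0.0695] (array([ 0.6169, -0.1533]), [(np.float64(0.1471), np.float64(-3.81)), (np.float64(0.0126), np.float64(86.95))])
[ 258  172   38   57 1652] [275.7 200.3] [0.624  0.0827 0.0695] (array([0.6237, 0.0818]), [(np.float64(0.1059), np.float64(-5.12)), (np.float64(0.0667), np.float64(84.69))])
[ 308  177   35   57 1524] [325.  205.3] [ 0.6162 -0.0125  0.0695] (array([ 0.616 , -0.0132]), [(np.float64(0.1056), np.float64(-5.21)), (np.float64(0.0623), np.float64(84.93))])
[ 357  183   34   56 1474] [373.4 210.9] [ 0.6075 -0.1064  0.0695] (array([ 0.6072, -0.1071]), [(np.float64(0.1064), np.float64(-4.55)), (np.float64(0.0595), np.float64(85.92))])
[122  80  50] [119  78  45]
```

View pics/c.png

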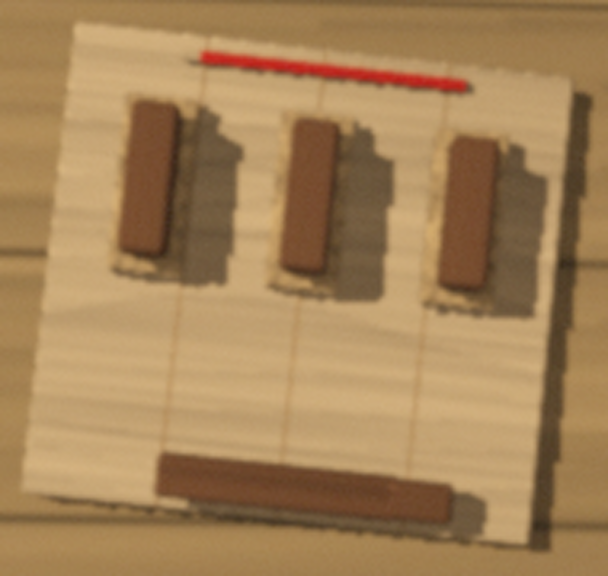

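The crop shows the grip tops centred at about crop (149,178), (310,195) and (469,213). The board corners are at (77,24), (574,79), (533,545) and (25,488).

```bash
python3 - <<'E'
from h import *
p=ctrl.snapshot("top")
f=lambda c:np.array(c)/3.2+[220,140]
W=np.array([ray(p,f(c),.022) for c in([77,24],[574,79],[533,545],[25,488])])
e=W[0]-W[3];e2=W[0]-W[1];print(W.mean(0).round(4),np.degrees([np.arctan2(e[1],e[0]),np.arctan2(-e2[0],e2[1])]))
h=p["color"].astype(int); r=h[...,0]/(h[...,2]+1)
m=((r>1.9)&(h[...,0]<140)&(h[...,0]>70)).astype(np.uint8); 
for c in([149,178],[310,195],[469,213]):
    u=f(c); mm=np.zeros_like(m); a,b=int(u[0]),int(u[1]); mm[b-35:b+35,a-15:a+15]=m[b-35:b+35,a-15:a+15]
    n,l,st,ce=cv2.connectedComponentsWithStats(mm); i=1+st[1:,4].argmax()
    print(u,ce[i],st[i],ray(p,u,.0695).round(4),ray(p,ce[i],.0695).round(4))
a=np.radians(-4.9)
for y in(-.098,0,.098):
    for c in (W.mean(0),): print(c[:2]+[.05*np.cos(a)-y*np.sin(a),.05*np.sin(a)+y*np.cos(a)])
# second view: scene camera crosscheck
q=ctrl.snapshot("scene"); 
for X in ([.62,.108,.0695],[.612,.007,.0695],[.603,-.09,.0695]): print(proj(q,X))
cv2.imwrite("pics/s.png",cv2.resize(q["color"][220:350,220:420,::-1],None,fx=4,fy=4,interpolation=2))
E
```

```text
[0.5752 0.0062 0.022 ] [-4.80891713 -4.96386589]
[266.5625 195.625 ] [268.98484848 198.10808081] [257 172  24  57 990] [0.6326 0.1004 0.0695] [0.6279 0.0956 0.0695]
[316.875  200.9375] [318.43126386 202.67960089] [308 177  23  55 902] [0.6244 0.0034 0.0695] [6.211e-01 3.000e-04 6.950e-02]
[366.5625 206.5625] [367.39932886 208.15548098] [357 182  23  55 894] [ 0.6155 -0.093   0.0695] [ 0.6125 -0.0947  0.0695]
[ 0.61667736 -0.09570529]
[0.62504822 0.00193654]
[0.63341908 0.09957838]
[[359.8740296  241.27702914]]
[[333.58481574 264.00106005]]
[[305.03228975 287.97781267]]
```

View pics/s.png

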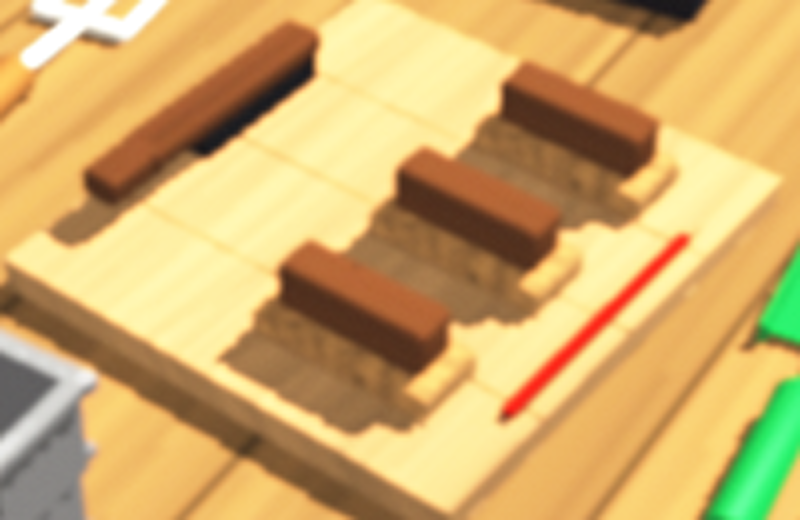

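Request:
send_rows([
  [[-0.039,0.027,0],0.053],
  [[-0.078,0.054,0],0.106],
  [[-0.117,0.081,0],0.159],
  [[-0.156,0.108,0],0.212],
  [[-0.195,0.1356,0],0.265],
], gripper=1)

```text
clock: 1.12
tool_pos: [0.3322, -0.4838, 0.2923]
orientation: [-180.0, 0.0, 174.8]
force: [-0.0, -1.0, -0.4]
opening: 0.0876
gripper_force: 0.0
```

Request:
send_rows([
  [[-0.021,0.034,0],0],
  [[-0.042,0.069,0],0],
  [[-0.063,0.103,0],0],
  [[-0.084,0.137,0],0],
  [[-0.1045,0.1717,0],0],
])

```text
clock: 1.53
tool_pos: [0.4273, -0.354, 0.2925]
orientation: [-180.0, 0.0, 175.1]
force: [0.9, -0.4, -0.7]
opening: 0.0875
gripper_force: 0.0
```

Request:
send_rows([
  [[-0.021,0.034,0],0],
  [[-0.042,0.069,0],0],
  [[-0.063,0.103,0],0],
  [[-0.084,0.137,0],0],
  [[-0.1045,0.1717,0],0],
])

```text
clock: 1.95
tool_pos: [0.5223, -0.2243, 0.2925]
orientation: [-180.0, 0.0, 175.1]
force: [0.8, -0.4, 0.1]
opening: 0.0875
gripper_force: 0.0
```

Request:
send_rows([
  [[-0.021,0.034,0],0],
  [[-0.042,0.069,0],0],
  [[-0.063,0.103,0],0],
  [[-0.084,0.137,0],0],
  [[-0.1045,0.1717,0],0],
])

```text
clock: 2.37
tool_pos: [0.6174, -0.0945, 0.2924]
orientation: [180.0, 0.0, 175.1]
force: [0.7, -0.5, 0.5]
opening: 0.0876
gripper_force: 0.0
```

Request:
send_rows([
  [[0,0,0.05],0],
  [[0,0,0.1],0],
  [[0,0,0.15],0],
  [[0,0,0.2],0],
  [[0,0,0.231],0],
])

```text
clock: 2.78
tool_pos: [0.6147, -0.0959, 0.1034]
orientation: [-180.0, -0.2, 175.1]
force: [-0.7, -0.4, -0.9]
opening: 0.0874
gripper_force: 0.0
```

Request:
send_rows([
  [[0,0,0],0],
  [[0,0,0],0],
  [[0,0,0],0],
  [[0,0,0],0],
  [[0,0,0],0],
], gripper=0)

```text
clock: 3.2
tool_pos: [0.6178, -0.0959, 0.1098]
orientation: [180.0, 0.2, 175.1]
force: [-0.5, 0.5, -0.3]
opening: 0.0595
gripper_force: 0.0
```

Request:
send_rows([
  [[0,0,0],0],
  [[0,0,0],0],
  [[0,0,0],0],
  [[0,0,0],0],
  [[0,0,0],0],
])

```text
clock: 3.62
tool_pos: [0.6168, -0.0957, 0.1077]
orientation: [180.0, 0.0, 175.1]
force: [-0.5, 1.8, 2.9]
opening: 0.0297
gripper_force: 30.0
```

Request:
send_rows([
  [[0,0,0],0],
  [[0,0,0.001],0],
  [[0,0,0.001],0],
  [[0,0,0.001],0],
  [[0,0,0.001],0],
])

```text
clock: 4.03
tool_pos: [0.6168, -0.0957, 0.1077]
orientation: [180.0, 0.1, 175.1]
force: [-2.8, 3.2, 10.4]
opening: 0.03
gripper_force: 30.0
```

Request:
send_rows([
  [[0.004,0,0],0],
  [[0.008,0,0],0],
  [[0.012,0,0],0],
  [[0.016,0,0],0],
  [[0.02,0,0],0],
])

```text
clock: 4.45
tool_pos: [0.6025, -0.0946, 0.1078]
orientation: [180.0, 0.3, 175.2]
force: [6.3, -0.4, 5.0]
opening: 0.0299
gripper_force: 30.0
```

Request:
send_rows([
  [[0.004,0,0],0],
  [[0.008,0,0],0],
  [[0.012,0,0],0],
  [[0.016,0,0],0],
  [[0.02,0,0],0],
])

```text
clock: 4.87
tool_pos: [0.5866, -0.0932, 0.1078]
orientation: [180.0, 0.3, 175.2]
force: [4.9, -0.6, 5.3]
opening: 0.03
gripper_force: 30.0
```

Request:
send_rows([
  [[0.004,0,0],0],
  [[0.008,0,0],0],
  [[0.012,0,0],0],
  [[0.016,0,0],0],
  [[0.02,0,0],0],
])

```text
clock: 5.28
tool_pos: [0.5707, -0.0918, 0.1078]
orientation: [180.0, 0.3, 175.2]
force: [5.5, -0.2, 4.8]
opening: 0.03
gripper_force: 30.0
```

Request:
send_rows([
  [[0,0,0],0],
  [[0,0,0],0],
  [[0,0,0],0],
  [[0,0,0],0],
  [[0,0,-0.001],0],
], gripper=1)

```text
clock: 5.7
tool_pos: [0.5682, -0.092, 0.1068]
orientation: [-180.0, -0.1, 175.1]
force: [0.1, 0.2, 0.6]
opening: 0.0577
gripper_force: 0.0
```

Request:
send_rows([
  [[0,0,-0.02],0],
  [[0,0,-0.04],0],
  [[0,0,-0.06],0],
  [[0,0,-0.08],0],
  [[0,0,-0.08],0],
])

```text
clock: 6.12
tool_pos: [0.5702, -0.0919, 0.1744]
orientation: [180.0, 0.2, 175.1]
force: [1.3, -0.1, 0.6]
opening: 0.0863
gripper_force: 0.0
```

Request:
send_rows([
  [[-0.015,0.03,0],0],
  [[-0.03,0.06,0],0],
  [[-0.045,0.09,0],0],
  [[-0.06,0.1227,0],0],
  [[-0.06,0.1227,0],0],
])

```text
clock: 6.53
tool_pos: [0.6271, 0.0053, 0.1706]
orientation: [180.0, 0.0, 175.2]
force: [0.0, -1.0, -0.2]
opening: 0.0879
gripper_force: 0.0
```

Request:
send_rows([
  [[0,0,0.025],0],
  [[0,0,0.05],0],
  [[0,0,0.07],0],
  [[0,0,0.078],0],
  [[0,0,0.08],0],
])

```text
clock: 6.95
tool_pos: [0.6238, 0.0014, 0.1054]
orientation: [-179.9, -0.2, 175.1]
force: [0.1, -0.0, -0.4]
opening: 0.0878
gripper_force: 0.0
```

Request:
send_rows([
  [[0,0,0],0],
  [[0,0,0],0],
  [[0,0,0],0],
  [[0,0,0],0],
  [[0,0,0],0],
], gripper=0)

```text
clock: 7.37
tool_pos: [0.6253, 0.0019, 0.1082]
orientation: [180.0, 0.1, 175.1]
force: [0.1, -0.3, -0.2]
opening: 0.06
gripper_force: 0.0
```

Request:
send_rows([
  [[0,0,0],0],
  [[0,0,0],0],
  [[0,0,0],0],
  [[0,0,0],0],
  [[0,0,0],0],
])

```text
clock: 7.78
tool_pos: [0.6251, 0.002, 0.1075]
orientation: [180.0, 0.0, 175.1]
force: [0.7, 0.8, 0.9]
opening: 0.0302
gripper_force: 30.0
```

Request:
send_rows([
  [[0,0,0],0],
  [[0,0,0.001],0],
  [[0,0,0.001],0],
  [[0,0,0.001],0],
  [[0,0,0.001],0],
])

```text
clock: 8.2
tool_pos: [0.625, 0.002, 0.1074]
orientation: [180.0, 0.0, 175.1]
force: [-3.0, 2.5, 6.5]
opening: 0.0298
gripper_force: 30.0
```

Request:
send_rows([
  [[0.004,0,0.0007],0],
  [[0.008,0,0.0007],0],
  [[0.012,0,0.0007],0],
  [[0.016,0,0.0007],0],
  [[0.02,0,0.0007],0],
])

```text
clock: 8.62
tool_pos: [0.6109, 0.0035, 0.1074]
orientation: [180.0, 0.2, 175.2]
force: [3.4, 0.0, 5.2]
opening: 0.0299
gripper_force: 30.0
```

Request:
send_rows([
  [[0.004,0,0],0],
  [[0.008,0,0],0],
  [[0.012,0,0],0],
  [[0.016,0,0],0],
  [[0.02,0,0],0],
])

```text
clock: 9.03
tool_pos: [0.595, 0.0049, 0.1074]
orientation: [180.0, 0.3, 175.2]
force: [3.0, -0.0, 5.3]
opening: 0.0298
gripper_force: 30.0
```

Request:
send_rows([
  [[0.004,0,0],0],
  [[0.008,0,0],0],
  [[0.012,0,0],0],
  [[0.016,0,0],0],
  [[0.02,0,0],0],
])

```text
clock: 9.45
tool_pos: [0.5791, 0.0063, 0.1074]
orientation: [179.9, 0.3, 175.2]
force: [3.7, 0.0, 4.9]
opening: 0.0294
gripper_force: 30.0
```

Request:
send_rows([
  [[0,0,0],0],
  [[0,0,0],0],
  [[0,0,0],0],
  [[0,0,0],0],
  [[0,0,-0.0017],0],
], gripper=1)

```text
clock: 9.87
tool_pos: [0.5769, 0.0058, 0.1069]
orientation: [-180.0, -0.1, 175.1]
force: [0.1, -0.4, -0.2]
opening: 0.0577
gripper_force: 0.0
```

Request:
send_rows([
  [[0,0,-0.02],0],
  [[0,0,-0.04],0],
  [[0,0,-0.06],0],
  [[0,0,-0.08],0],
  [[0,0,-0.08],0],
])

```text
clock: 10.28
tool_pos: [0.5787, 0.0062, 0.1745]
orientation: [179.9, 0.3, 175.1]
force: [1.5, 0.9, 0.5]
opening: 0.0862
gripper_force: 0.0
```

Request:
send_rows([
  [[-0.015,0.03,0],0],
  [[-0.03,0.06,0],0],
  [[-0.045,0.09,0],0],
  [[-0.06,0.1225,0],0],
  [[-0.06,0.1225,0],0],
])

```text
clock: 10.7
tool_pos: [0.6356, 0.103, 0.1706]
orientation: [180.0, 0.1, 175.2]
force: [-0.1, -0.0, -0.2]
opening: 0.0876
gripper_force: 0.0
```

Request:
send_rows([
  [[0,0,0.025],0],
  [[0,0,0.05],0],
  [[0,0,0.07],0],
  [[0,0,0.078],0],
  [[0,0,0.08],0],
])

```text
clock: 11.12
tool_pos: [0.6324, 0.099, 0.1054]
orientation: [-179.9, -0.2, 175.1]
force: [0.3, -0.2, 0.2]
opening: 0.0882
gripper_force: 0.0
```

Request:
send_rows([
  [[0,0,0],0],
  [[0,0,0],0],
  [[0,0,0],0],
  [[0,0,0],0],
  [[0,0,0],0],
], gripper=0)

```text
clock: 11.53
tool_pos: [0.6337, 0.0996, 0.1082]
orientation: [180.0, 0.1, 175.1]
force: [-0.2, 0.0, 0.4]
opening: 0.0602
gripper_force: 0.0
```

Request:
send_rows([
  [[0,0,0],0],
  [[0,0,0],0],
  [[0,0,0],0],
  [[0,0,0],0],
  [[0,0,0],0],
])

```text
clock: 11.95
tool_pos: [0.6334, 0.0996, 0.1074]
orientation: [180.0, 0.0, 175.1]
force: [0.8, 0.1, 0.1]
opening: 0.0294
gripper_force: 30.0
```

Request:
send_rows([
  [[0,0,0],0],
  [[0,0,0.0012],0],
  [[0,0,0.0012],0],
  [[0,0,0.0012],0],
  [[0,0,0.0012],0],
])

```text
clock: 12.37
tool_pos: [0.6335, 0.0996, 0.1074]
orientation: [180.0, 0.0, 175.1]
force: [-2.9, 0.2, 7.5]
opening: 0.0296
gripper_force: 30.0
```

Request:
send_rows([
  [[0.004,0,0],0],
  [[0.008,0,0],0],
  [[0.012,0,0],0],
  [[0.016,0,0],0],
  [[0.02,0,0],0],
])

```text
clock: 12.78
tool_pos: [0.6183, 0.1012, 0.1074]
orientation: [180.0, 0.2, 175.1]
force: [2.2, -1.1, 5.6]
opening: 0.0295
gripper_force: 30.0
```

Request:
send_rows([
  [[0.004,0,0],0],
  [[0.008,0,0],0],
  [[0.012,0,0],0],
  [[0.016,0,0],0],
  [[0.02,0,0],0],
])

```text
clock: 13.2
tool_pos: [0.6024, 0.1026, 0.1074]
orientation: [180.0, 0.1, 175.1]
force: [2.3, -0.5, 5.4]
opening: 0.03
gripper_force: 30.0
```

Request:
send_rows([
  [[0.004,0,0],0],
  [[0.008,0,0],0],
  [[0.012,0,0],0],
  [[0.016,0,0],0],
  [[0.02,0,0],0],
])

```text
clock: 13.62
tool_pos: [0.5864, 0.104, 0.1074]
orientation: [179.9, 0.2, 175.1]
force: [2.7, 0.3, 5.1]
opening: 0.0296
gripper_force: 30.0
```

Request:
send_rows([
  [[0,0,0.0005],0],
  [[0,0,0.001],0],
  [[0,0,0.0015],0],
  [[0,0,0.0015],0],
  [[0,0,0.0015],0],
])

```text
clock: 14.03
tool_pos: [0.586, 0.104, 0.1073]
orientation: [180.0, 0.1, 175.2]
force: [-4.4, 0.6, 18.2]
opening: 0.0295
gripper_force: 30.0
```

Request:
send_rows([
  [[0.002,0,0],0],
  [[0.005,0,0],0],
  [[0.008,0,0],0],
  [[0.011,0,0],0],
  [[0.014,0,0],0],
])

```text
clock: 14.45
tool_pos: [0.5767, 0.1054, 0.1074]
orientation: [179.9, 0.3, 175.2]
force: [3.5, -0.2, 10.6]
opening: 0.03
gripper_force: 30.0
```

Request:
send_rows([
  [[0.003,0,0],0],
  [[0.006,0,0],0],
  [[0.009,0,0],0],
  [[0.012,0,0],0],
  [[0.015,0,0],0],
])

```text
clock: 14.87
tool_pos: [0.5648, 0.1065, 0.1074]
orientation: [179.9, 0.3, 175.2]
force: [4.1, 0.3, 10.4]
opening: 0.0297
gripper_force: 30.0
```

Request:
send_rows([
  [[0,0,0],0],
  [[0,0,0],0],
  [[0,0,0],0],
  [[0,0,0],0],
  [[0,0,0],0],
])

```text
clock: 15.28
tool_pos: [0.5644, 0.1065, 0.1074]
orientation: [179.9, 0.3, 175.2]
force: [1.2, 1.9, 13.7]
opening: 0.0304
gripper_force: 30.0
```

Request:
send_rows([
  [[0,0,-0.001],0],
  [[0,0,-0.0027],0],
  [[0,0,-0.0027],0],
  [[0,0,-0.0027],0],
  [[0,0,-0.0027],0],
], gripper=1)

```text
clock: 15.7
tool_pos: [0.562, 0.1054, 0.107]
orientation: [-180.0, -0.0, 175.1]
force: [-0.0, 0.1, -0.2]
opening: 0.0576
gripper_force: 0.0
```

Request:
send_rows([
  [[0,0,-0.02],0],
  [[0,0,-0.04],0],
  [[0,0,-0.06],0],
  [[0,0,-0.08],0],
  [[0,0,-0.08],0],
])

```text
clock: 16.12
tool_pos: [0.5637, 0.1061, 0.1743]
orientation: [179.9, 0.2, 175.1]
force: [1.4, -0.2, 0.5]
opening: 0.0865
gripper_force: 0.0
```

Request:
send_rows([
  [[-0.007,-0.03,0],0],
  [[-0.014,-0.06,0],0],
  [[-0.021,-0.09,0],0],
  [[-0.029,-0.1225,0],0],
  [[-0.029,-0.1225,0],0],
])

```text
clock: 16.53
tool_pos: [0.5768, 0.0027, 0.1705]
orientation: [-180.0, -0.1, 175.0]
force: [0.7, -0.1, 0.3]
opening: 0.0876
gripper_force: 0.0
```

Request:
send_rows([
  [[0,0,0.025],0],
  [[0,0,0.05],0],
  [[0,0,0.07],0],
  [[0,0,0.078],0],
  [[0,0,0.08],0],
])

```text
clock: 16.95
tool_pos: [0.5761, 0.0057, 0.1055]
orientation: [-179.9, -0.2, 175.1]
force: [-0.4, -0.3, 0.1]
opening: 0.0879
gripper_force: 0.0
```

Request:
send_rows([
  [[0,0,0],0],
  [[0,0,0],0],
  [[0,0,0],0],
  [[0,0,0],0],
  [[0,0,0],0],
], gripper=0)

```text
clock: 17.37
tool_pos: [0.5775, 0.0061, 0.1081]
orientation: [180.0, 0.1, 175.1]
force: [-0.5, -0.3, 0.8]
opening: 0.0599
gripper_force: 0.0
```

Request:
send_rows([
  [[0,0,0],0],
  [[0,0,0],0],
  [[0,0,0],0],
  [[0,0,0],0],
  [[0,0,0],0],
])

```text
clock: 17.78
tool_pos: [0.5772, 0.006, 0.1074]
orientation: [180.0, 0.0, 175.1]
force: [-0.7, 0.5, 0.2]
opening: 0.0297
gripper_force: 30.0
```

Request:
send_rows([
  [[0,0,0],0],
  [[0,0,0.001],0],
  [[0,0,0.002],0],
  [[0,0,0.0027],0],
  [[0,0,0.0027],0],
])

```text
clock: 18.2
tool_pos: [0.5772, 0.006, 0.1074]
orientation: [-180.0, 0.0, 175.1]
force: [-8.3, 0.9, 22.1]
opening: 0.0296
gripper_force: 30.0
```

Request:
send_rows([
  [[0.002,0,0],0],
  [[0.005,0,0],0],
  [[0.008,0,0],0],
  [[0.011,0,0],0],
  [[0.014,0,0],0],
])

```text
clock: 18.62
tool_pos: [0.5692, 0.0076, 0.1075]
orientation: [179.9, 0.4, 175.2]
force: [5.5, -1.0, 8.9]
opening: 0.0297
gripper_force: 30.0
```

Request:
send_rows([
  [[0.003,0,0],0],
  [[0.006,0,0],0],
  [[0.009,0,0],0],
  [[0.012,0,0],0],
  [[0.015,0,0],0],
])

```text
clock: 19.03
tool_pos: [0.5573, 0.0087, 0.1075]
orientation: [179.9, 0.4, 175.2]
force: [5.2, -0.4, 8.7]
opening: 0.0301
gripper_force: 30.0
```

Request:
send_rows([
  [[0,0,0],0],
  [[0,0,0],0],
  [[0,0,0],0],
  [[0,0,0],0],
  [[0,0,0],0],
])

```text
clock: 19.45
tool_pos: [0.557, 0.0087, 0.1074]
orientation: [179.9, 0.4, 175.2]
force: [4.0, 0.9, 10.8]
opening: 0.0301
gripper_force: 30.0
```

Request:
send_rows([
  [[0,0,-0.001],0],
  [[0,0,-0.0027],0],
  [[0,0,-0.0027],0],
  [[0,0,-0.0027],0],
  [[0,0,-0.0027],0],
], gripper=1)

```text
clock: 19.87
tool_pos: [0.5537, 0.0078, 0.107]
orientation: [-180.0, -0.0, 175.1]
force: [0.1, 0.8, -0.1]
opening: 0.0577
gripper_force: 0.0
```

Request:
send_rows([
  [[0,0,-0.02],0],
  [[0,0,-0.04],0],
  [[0,0,-0.06],0],
  [[0,0,-0.08],0],
  [[0,0,-0.08],0],
])

```text
clock: 20.28
tool_pos: [0.5554, 0.0082, 0.1743]
orientation: [179.9, 0.2, 175.1]
force: [0.4, -1.2, -0.1]
opening: 0.0864
gripper_force: 0.0
```

Request:
send_rows([
  [[-0.007,-0.03,0],0],
  [[-0.014,-0.06,0],0],
  [[-0.021,-0.09,0],0],
  [[-0.029,-0.1225,0],0],
  [[-0.029,-0.1225,0],0],
])

```text
clock: 20.7
tool_pos: [0.5686, -0.0948, 0.1705]
orientation: [-180.0, -0.1, 175.0]
force: [1.1, 0.5, -0.2]
opening: 0.0875
gripper_force: 0.0
```

Request:
send_rows([
  [[0,0,0.025],0],
  [[0,0,0.05],0],
  [[0,0,0.07],0],
  [[0,0,0.078],0],
  [[0,0,0.08],0],
])

```text
clock: 21.12
tool_pos: [0.5677, -0.0918, 0.1055]
orientation: [-180.0, -0.2, 175.1]
force: [0.3, -0.9, 0.2]
opening: 0.0874
gripper_force: 0.0
```

Request:
send_rows([
  [[0,0,0],0],
  [[0,0,0],0],
  [[0,0,0],0],
  [[0,0,0],0],
  [[0,0,0],0],
], gripper=0)

```text
clock: 21.53
tool_pos: [0.5691, -0.0916, 0.1081]
orientation: [180.0, 0.1, 175.1]
force: [0.1, 0.4, -0.8]
opening: 0.0598
gripper_force: 0.0
```

Request:
send_rows([
  [[0,0,0],0],
  [[0,0,0],0],
  [[0,0,0],0],
  [[0,0,0],0],
  [[0,0,0],0],
])

```text
clock: 21.95
tool_pos: [0.5688, -0.0917, 0.1074]
orientation: [180.0, -0.0, 175.1]
force: [-0.2, -0.9, 0.7]
opening: 0.03
gripper_force: 30.0
```

Request:
send_rows([
  [[0,0,-0.01],0],
  [[0,0,-0.03],0],
  [[0,0,-0.06],0],
  [[0,0,-0.09],0],
  [[0,0,-0.12],0],
])

```text
clock: 22.37
tool_pos: [0.5682, -0.0918, 0.2044]
orientation: [-180.0, -0.1, 175.1]
force: [0.1, 0.3, -2.5]
opening: 0.0297
gripper_force: 30.0
```

Request:
send_rows([
  [[0,0,-0.03],0],
  [[0,0,-0.06],0],
  [[0,0,-0.09],0],
  [[0,0,-0.115],0],
  [[0,0,-0.115],0],
])

```text
clock: 22.78
tool_pos: [0.5701, -0.0919, 0.3004]
orientation: [180.0, 0.4, 175.1]
force: [1.2, 0.0, -1.8]
opening: 0.0296
gripper_force: 30.0
```

Request:
send_rows([
  [[0.004,-0.024,0],0],
  [[0.012,-0.07,0],0],
  [[0.02,-0.116,0],0],
  [[0.027,-0.162,0],0],
  [[0.035,-0.21,0],0],
])

```text
clock: 23.2
tool_pos: [0.5255, -0.2576, 0.2949]
orientation: [180.0, -0.1, 175.2]
force: [1.5, 0.1, -2.4]
opening: 0.0296
gripper_force: 30.0
```

Request:
send_rows([
  [[0.007,-0.046,0],0],
  [[0.015,-0.092,0],0],
  [[0.021,-0.138,0],0],
  [[0.025,-0.165,0],0],
  [[0.026,-0.1755,0],0],
])

```text
clock: 23.62
tool_pos: [0.4921, -0.3975, 0.2942]
orientation: [180.0, -0.1, 174.9]
force: [-0.3, 0.7, -3.4]
opening: 0.0302
gripper_force: 30.0
```

```bash
python3 - <<'E'
from h import *
p=ctrl.snapshot("scene"); save(p,"s2")
o=ctrl.get_obs(); print(o["tool_pos"],o["force"],o["opening"])
E
```

```text
[ 0.49229524 -0.39740527  0.29414424] [ 0.60043265 -1.01638809 -2.25431408] 0.030039809053868927
```

View pics/s2.png

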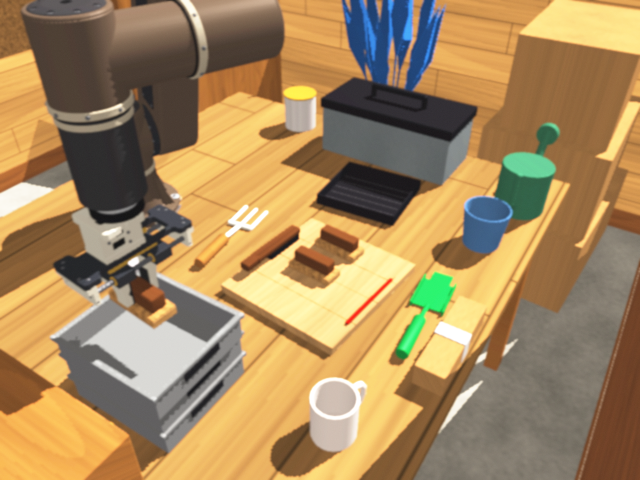

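The block is in the grip at about (140,300), above the middle of the crate. The other two lie on the board at (340,240) and (317,262). Now lowering it.

Request:
send_rows([
  [[0,0,0.02],0],
  [[0,0,0.05],0],
  [[0,0,0.08],0],
  [[0,0,0.098],0],
  [[0,0,0.105],0],
])

```text
clock: 24.08
tool_pos: [0.4926, -0.3931, 0.2082]
orientation: [179.9, -0.3, 175.1]
force: [-0.6, 0.4, -2.2]
opening: 0.0298
gripper_force: 30.0
```

Request:
send_rows([
  [[0,0,0.002],0],
  [[0,0,0.004],0],
  [[0,0,0.006],0],
  [[0,0,0.008],0],
  [[0,0,0.01],0],
])

```text
clock: 24.5
tool_pos: [0.4942, -0.3949, 0.2042]
orientation: [-180.0, 0.1, 175.1]
force: [0.3, 0.6, -2.7]
opening: 0.03
gripper_force: 30.0
```

Request:
send_rows([
  [[0,0,0.001],0],
  [[0,0,0.002],0],
  [[0,0,0.002],0],
  [[0,0,0.002],0],
  [[0,0,0.002],0],
])

```text
clock: 24.92
tool_pos: [0.4938, -0.3949, 0.2019]
orientation: [-180.0, 0.0, 175.1]
force: [0.0, -0.4, -2.5]
opening: 0.0299
gripper_force: 30.0
```

Nearly there; creeping the last few millimetres to contact.

Request:
send_rows([
  [[0,0,0.0005],0],
  [[0,0,0.001],0],
  [[0,0,0.0015],0],
  [[0,0,0.002],0],
  [[0,0,0.002],0],
])

```text
clock: 25.33
tool_pos: [0.4938, -0.3948, 0.2004]
orientation: [-180.0, 0.0, 175.1]
force: [-0.9, 0.8, 0.1]
opening: 0.0301
gripper_force: 30.0
```

Request:
send_rows([
  [[0,0,0],0],
  [[0,0,0],0],
  [[0,0,0],0],
  [[0,0,0],0],
  [[0,0,0],0],
], gripper=1)

```text
clock: 25.75
tool_pos: [0.4939, -0.3949, 0.2003]
orientation: [-180.0, 0.0, 175.1]
force: [0.5, -0.4, -0.1]
opening: 0.0576
gripper_force: 0.0
```

Request:
send_rows([
  [[0,0,-0.01],0],
  [[0,0,-0.04],0],
  [[0,0,-0.07],0],
  [[0,0,-0.1],0],
  [[0,0,-0.119],0],
])

```text
clock: 26.17
tool_pos: [0.4943, -0.3953, 0.2989]
orientation: [-179.9, 0.2, 175.1]
force: [0.4, -0.0, -0.7]
opening: 0.0864
gripper_force: 0.0
```

Request:
send_rows([
  [[-0.002,0.03,0],0],
  [[-0.004,0.08,0],0],
  [[-0.006,0.13,0],0],
  [[-0.009,0.18,0],0],
  [[-0.012,0.23,0],0],
])

```text
clock: 26.58
tool_pos: [0.5189, -0.2108, 0.2962]
orientation: [-180.0, 0.1, 175.1]
force: [1.3, 0.8, 0.5]
opening: 0.0874
gripper_force: 0.0
```

Request:
send_rows([
  [[-0.002,0.05,0],0],
  [[-0.004,0.1,0],0],
  [[-0.006,0.15,0],0],
  [[-0.009,0.2,0],0],
  [[-0.012,0.25,0],0],
])

```text
clock: 27.0
tool_pos: [0.5456, -0.0119, 0.2965]
orientation: [180.0, 0.1, 175.1]
force: [1.2, -0.3, -0.2]
opening: 0.0875
gripper_force: 0.0
```

Request:
send_rows([
  [[-0.002,0.05,0],0],
  [[-0.004,0.1,0],0],
  [[-0.006,0.135,0],0],
  [[-0.008,0.151,0],0],
  [[-0.008,0.151,0],0],
])

```text
clock: 27.42
tool_pos: [0.5629, 0.1085, 0.2957]
orientation: [180.0, 0.0, 175.3]
force: [0.1, -0.6, -0.0]
opening: 0.0877
gripper_force: 0.0
```

```bash
python3 - <<'E'
from h import *
p=ctrl.snapshot("top"); save(p,"t3")
o=ctrl.get_obs(); print(o["tool_pos"],o["orientation"],o["opening"])
E
```

```text
[0.56251366 0.10700596 0.29557278] [-1.79994454e+02 -1.94948699e-04  1.75225552e+02] 0.08765052394140047
```

View pics/t3.png

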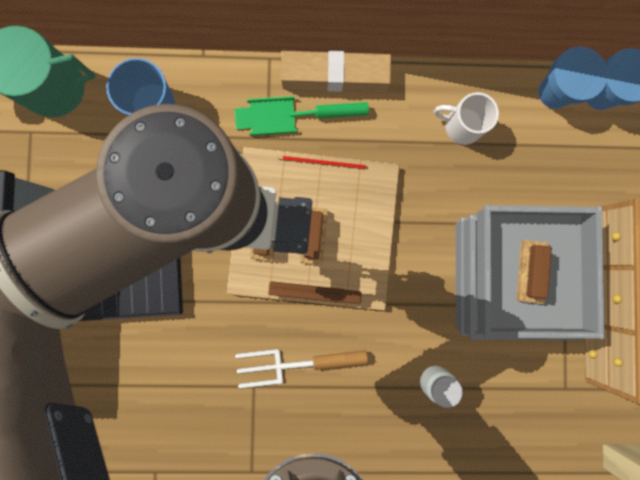

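The released block lies flat at (535,272), central in the crate. The gripper stands over block 3.

Request:
send_rows([
  [[0,0,0.04],0],
  [[0,0,0.09],0],
  [[0,0,0.14],0],
  [[0,0,0.18],0],
  [[0,0,0.21],0],
])

```text
clock: 27.88
tool_pos: [0.5612, 0.1038, 0.125]
orientation: [-179.9, -0.1, 175.0]
force: [-0.2, 0.6, -0.2]
opening: 0.0876
gripper_force: 0.0
```

Request:
send_rows([
  [[0,0,0.01],0],
  [[0,0,0.02],0],
  [[0,0,0.025],0],
  [[0,0,0.025],0],
  [[0,0,0.025],0],
], gripper=0)

```text
clock: 28.3
tool_pos: [0.5632, 0.1061, 0.1087]
orientation: [179.9, 0.1, 175.1]
force: [-0.1, -0.6, -0.2]
opening: 0.0597
gripper_force: 0.0
```

Request:
send_rows([
  [[0,0,0],0],
  [[0,0,0],0],
  [[0,0,0],0],
  [[0,0,0],0],
  [[0,0,0],0],
])

```text
clock: 28.72
tool_pos: [0.5626, 0.1061, 0.1078]
orientation: [180.0, 0.0, 175.1]
force: [-1.1, 1.1, 4.0]
opening: 0.0297
gripper_force: 30.0
```

Request:
send_rows([
  [[0,0,-0.01],0],
  [[0,0,-0.04],0],
  [[0,0,-0.08],0],
  [[0,0,-0.11],0],
  [[0,0,-0.125],0],
])

```text
clock: 29.13
tool_pos: [0.5633, 0.1063, 0.2111]
orientation: [179.9, 0.2, 175.1]
force: [0.1, -0.8, -2.8]
opening: 0.0299
gripper_force: 30.0
```

Request:
send_rows([
  [[0.01,0.03,0],0],
  [[0.024,0.075,0],0],
  [[0.038,0.12,0],0],
  [[0.051,0.16,0],0],
  [[0.064,0.2,0],0],
])

```text
clock: 29.55
tool_pos: [0.5242, 0.2711, 0.2078]
orientation: [-180.0, -0.0, 175.1]
force: [0.2, 0.2, -1.6]
opening: 0.0295
gripper_force: 30.0
```

Request:
send_rows([
  [[0.013,0.04,0],0],
  [[0.026,0.08,0],0],
  [[0.035,0.11,0],0],
  [[0.041,0.1276,0],0],
  [[0.041,0.1276,0],0],
])

```text
clock: 29.97
tool_pos: [0.5002, 0.3769, 0.2072]
orientation: [180.0, -0.0, 175.2]
force: [0.0, 0.5, -2.0]
opening: 0.0298
gripper_force: 30.0
```

Request:
send_rows([
  [[0,0,0.03],0],
  [[0,0,0.065],0],
  [[0,0,0.1],0],
  [[0,0,0.125],0],
  [[0,0,0.135],0],
])

```text
clock: 30.38
tool_pos: [0.5, 0.3719, 0.0962]
orientation: [-179.7, -0.2, 175.0]
force: [-0.9, -1.2, -2.6]
opening: 0.0302
gripper_force: 30.0
```

Request:
send_rows([
  [[0,0,0.002],0],
  [[0,0,0.004],0],
  [[0,0,0.006],0],
  [[0,0,0.008],0],
  [[0,0,0.01],0],
])

```text
clock: 30.8
tool_pos: [0.5016, 0.3747, 0.0926]
orientation: [179.9, 0.1, 175.1]
force: [0.2, -0.3, -2.2]
opening: 0.0301
gripper_force: 30.0
```

Request:
send_rows([
  [[0,0,0.0005],0],
  [[0,0,0.001],0],
  [[0,0,0.001],0],
  [[0,0,0.001],0],
  [[0,0,0.001],0],
])

```text
clock: 31.22
tool_pos: [0.5011, 0.3743, 0.0907]
orientation: [180.0, 0.0, 175.1]
force: [-0.3, -0.6, -2.2]
opening: 0.0299
gripper_force: 30.0
```

Request:
send_rows([
  [[0,0,0.0005],0],
  [[0,0,0.001],0],
  [[0,0,0.0015],0],
  [[0,0,0.0018],0],
  [[0,0,0.0018],0],
])

```text
clock: 31.63
tool_pos: [0.5013, 0.3744, 0.0898]
orientation: [180.0, 0.0, 175.1]
force: [-1.6, -0.7, 4.7]
opening: 0.0298
gripper_force: 30.0
```

Request:
send_rows([
  [[0,0,-0.001],0],
  [[0,0,-0.001],0],
  [[0,0,-0.001],0],
  [[0,0,-0.001],0],
  [[0,0,-0.001],0],
], gripper=1)

```text
clock: 32.05
tool_pos: [0.5011, 0.3743, 0.0898]
orientation: [-180.0, -0.0, 175.1]
force: [0.9, -0.5, -0.4]
opening: 0.0578
gripper_force: 0.0
```

Request:
send_rows([
  [[0,0,-0.01],0],
  [[0,0,-0.05],0],
  [[0,0,-0.1],0],
  [[0,0,-0.15],0],
  [[0,0,-0.2],0],
])

```text
clock: 32.47
tool_pos: [0.5009, 0.3739, 0.2523]
orientation: [-180.0, 0.0, 175.1]
force: [0.2, 1.4, 0.0]
opening: 0.0866
gripper_force: 0.0
```

Request:
send_rows([
  [[0,0,-0.03],0],
  [[0,0,-0.05],0],
  [[0,0,-0.05],0],
  [[0,0,-0.05],0],
  [[0,0,-0.05],0],
])

```text
clock: 32.88
tool_pos: [0.5007, 0.3739, 0.2896]
orientation: [-180.0, -0.0, 175.1]
force: [-0.1, 0.1, -0.3]
opening: 0.0875
gripper_force: 0.0
```

```bash
python3 - <<'E'
from h import *
p=ctrl.snapshot("scene"); save(p,"s4")
o=ctrl.get_obs(); print(o["tool_pos"],o["opening"])
E
```

```text
[0.50068438 0.37384502 0.28902328] 0.08802397035858603
```

View pics/s4.png

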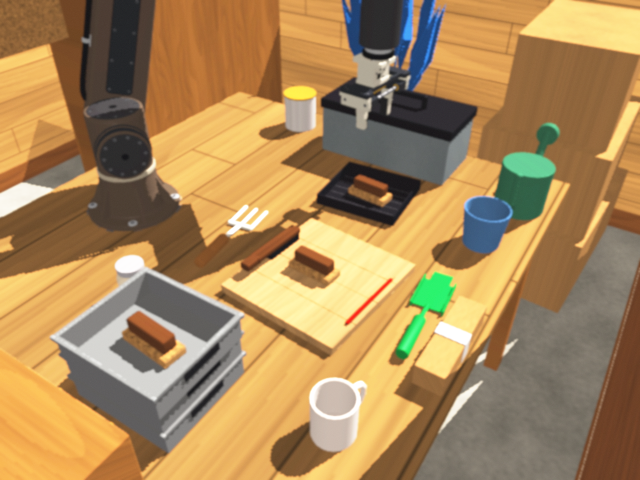

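The blocks lie flat in the crate at (152,338), in the tray at (370,190) and on the board at (315,264). The gripper is clear and nothing else has moved.

```bash
python3 -c "
from plant import ctrl
print(ctrl.close_job())"
```

```text
the job is handed in; nothing more can be done
None
```

I handed the job in at about 33 s: the block that bit hardest (spot 1, drag/press about 1.08) is in the crate's top tier, the slickest (spot 3, about 0.36) is in the seed tray and the middle one (spot 2, about 0.60) is flat on the board; the hand-in returned no verdict.

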